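Clip the glass cutter into its drawer and shut it

TASK

Put the blue glass cutter away: press it down midway into the two spring clips in the open tool drawer until both clips snap around its barrel, either way round. Then slide the drawer fully shut without slamming it, and leave everything else on the table where it is.

Things in the scene. Friction and masses are not known exactly. Their poses are not given: they have to be found in the camera images.
- cutter_mid (a point): Centre of the glass cutter's barrel, on its axis, 9 mm above what it lies on. Blue round barrel 18 mm in diameter along its own y axis (round from -62 to +58 mm), an 18 mm square brass block at each end that stops it rolling, a small steel wheel holder beyond the +y block; it reaches from -70 to +78 mm over all. 60 to 130 g. Lies on the cork board, roughly along y.
- clip_seat (a point): Where the barrel's centre is when snapped in; moves with the drawer. The barrel then lies along y; x points into the unit, z up. The two clips stand 38 mm either side along y, 14 mm wide. Their lips are 13 mm apart with flares to 17 mm above this point. Pressed straight down, the barrel meets the flares with its axis 14 to 18 mm above this point, snaps in with about 6 to 15 N in all and rests on rubber pads.
- drawer (a joint): How far the tool drawer is open (m): 0 = fully shut, at most 0.18. Starts 0.16 to 0.18 open. It slides against about 2 N of friction and stays where it is left. Inside, its floor is 20 mm below the clip seat, the inside of its front 85 mm from the seat towards -x, and 59 mm along y are free between the clips.
- drawer_front (a point): Middle of the outer face of the red drawer front, 210 mm wide and 46 mm high (this point is 28 mm above the table, its top edge at 51 mm). x points into the unit: push this face along +x, by the joint's value, to shut the drawer.
- unit: The grey drawer unit with a clear top, fixed; 220 mm deep, 210 mm wide, 58 mm high. Origin under the middle of its front face, x pointing to its back.
- board: Fixed cork board 240 x 200 mm, 6 mm thick (origin under its centre), with a wooden fence 14 mm high along its -y edge.
- brush: Bystander: flux brush with wooden handle and black bristles, 130 mm long, 10 mm thick, lying on the cork board about 120 mm beside the cutter (origin under its middle). Leave it alone.
- jar: Bystander: low green glass jar, 80 mm wide, 45 mm high (origin under its centre). Leave it alone.
- tree: Bystander: flat green glass tree ornament, 120 x 60 x 5 mm (origin under its middle). Leave it alone.
- star: Bystander: flat amber glass three-pointed star, 130 x 130 x 5 mm (origin under its middle). Leave it alone.
- pliers: Bystander: pliers with blue handles, 165 mm long, 16 mm high (origin at their pivot, table level). Leave them alone.
- tape: Bystander: roll of paper tape lying flat, 90 mm wide, 22 mm high (origin under its centre). Leave it alone.
Mind the look-alikes: they are no part of the job. There is more than one size of the part that bears cutter_mid; the job needs the middle-sized.

How it is judged:
On the way:
1. the cutter is snapped home in both clips while the drawer is still open (z of cutter_mid in the frame of clip_seat between -0.004 and 0.0035 m and x of cutter_mid in the frame of clip_seat between -0.004 and 0.004 m and y of cutter_mid in the frame of clip_seat between -0.012 and 0.012 m and angle between the y axis of cutter_mid and the y axis of clip_seat, either way round below 0.06 rad and value of joint drawer above 0.05 m), for 0.2 s.
At the end, for the whole second after the job is handed in: The barrel lies home in both clips (its centre within 3.5 mm in height and 4 mm across of the seat, within 12 mm along it, parallel within 0.06 rad) and the drawer is shut to within 6 mm (z of cutter_mid in the frame of clip_seat between -0.004 and 0.0035 m and x of cutter_mid in the frame of clip_seat between -0.004 and 0.004 m and y of cutter_mid in the frame of clip_seat between -0.012 and 0.012 m and angle between the y axis of cutter_mid and the y axis of clip_seat, either way round below 0.06 rad and value of joint drawer below 0.006 m); the robot touches nothing.
It fails at once if the drawer is slammed (moves shut faster than 0.4 m/s) (velocity of joint drawer below -0.4 m/s).
It fails at once if another thing on the table is moved by more than 30 mm (distance of any of brush, jar, tree, star, pliers, tape from where it was at the start of the episode above 0.03 m).
It also fails if it takes over 54 s, if anything falls off the work surface, if the arm or the gripper's body presses on something with over 40 N, if the wrist force passes 120 N, or if a joint passes its speed limit or range.

ROBOT

A 7-joint arm with a two-finger parallel gripper is mounted at the origin on the work surface. World frame = base frame: x ahead of the robot, y to its left, z up, the work surface at z = 0. Lengths are in m, angles in rad, forces in N, time in s.
With the tool pointing down it reaches from about 0.425 to 0.875 m from the base axis. Payload 4.7 kg.
Tool frame: the origin (TCP) lies at the very end of the fingers, on their centre line; the grasp point (between the pads) lies 19 mm behind it; z points along the fingers, y is the line along which they close (so a half turn about z gives the same grasp; the last joint's range is limited). The gripper opens to 87 mm and grips with 3 to 60 N. Pads are 19 mm wide; open, the fingers measure 117 mm over their backs; the gripper's body (75 mm by 190 mm) begins 51 mm behind the grasp point.
Start: joints at [-1.121, 0.321, -0.07, 1.45, 0.023, 1.371, -0.057], TCP at [0.274, 0.589, 0.223] pointing down, gripper open.
Joint ranges: [-2.86, 2.86], [-0.3, 2.09], [-1.38, 1.24], [0.06, 2.45], [-1.56, 4.7], [0.09, 2.05], [-2.69, 2.69]. Speed limits (rad/s): [2.57, 2.57, 3.14, 3.14, 3.14, 3.14, 3.14].

INTERFACE

Orientations are given as a unit quaternion [x, y, z, w].
In Python, from cell import sensors, viewer, workorder gives the robot as it stands.
- The arm moves only by the tool jog_arm, never from a script. Its arguments are lists of equal length, an entry for each row: "translation": the shift along the world's x, y, z in mm, a list of three; "roll": the turn about the world's z in degrees. A call has 1 to 10 rows; each row is the pose to reach, as a shift and turn from the pose commanded when the call began; what a row does not reach only later rows make up. A row lasts 1/10 s, in which the tool goes at most 50 mm and 8.59 degrees, less where a joint would pass 70% of its speed; a pose out of reach is approached as far as the arm can. A call with a gripper value outside its range is refused whole. "grip" is the opening, from 0 (shut) to 1 (fully open), set as the call begins (left out, the last holds). The fingers move at their own pace and stop on an object; "squeeze" is the grip in N (left out, the last holds). Time passes only in rows, so rows that repeat a pose let the fingers close. It gives the time, the measured TCP pose, the force, the opening and the grip force at its end, in the units of the state.
- sensors.sense(): the state, without advancing time (a new reading comes with each control period).
- viewer.get_image(name): name is "scene" or "top" or "wrist"; returns a dict with "image" (400x640x3 uint8, blue, green, red), "z_map" (400x640 float32, m along the optical axis (not along the pixel's ray), 0 where there is no reading), "fovy" (degrees; the focal length in pixels is half the picture's height over the tangent of half this angle, whatever the lens; pixels are square), "cx", "cy" (the principal point, pixels), "rvec" (rotation vector, rad) and "tvec" (3), from world to camera coordinates, as OpenCV has them; the wrist camera has in their place "tool_from_camera" (4x4, takes a point from camera to tool coordinates, whose origin is the TCP and whose axes are the flange's). Camera axes: x right, y down, z forward; pixel columns grow to the right and rows downward; lengths in m; the calibration is good to about 2 mm. A picture is of the moment at which its call begins: read the wrist's pose just before it.
- workorder.close_job(): hands the job in; it is judged then, once.
Trained networks look in the newest picture that a camera, given by its name, has taken for a name from the list of things; names that differ only in an ending like _2 or _b are one class to them, and where a whole thing is asked for, a point or a joint stands for the part that bears it (a point fixed in the world has none). Each returns a list of dicts, best first, with "p" (0 to 1); they miss things now and then, are a little off and sometimes report something else, mostly with a low value. They report only what shows in the picture. A call takes as long as a camera call. They do not tell look-alikes from the thing itself.
- viewer.cut_out(camera, thing): "pixels" (400x640 bool, what is visible of it) and "position" ([column, row] in pixels, amid what is visible of it).
- viewer.place_of(camera, thing): "position" ([column, row] in pixels: a listed point, or the origin of a listed thing).
The state is a dict: "time_s": time; "joint_positions": joint angles; "joint_vel": joint speeds; "tau": joint torques, N m; "tool_pos": TCP position; "orientation": TCP orientation; "contact_force": force on the tool from outside, world axes, zero at the start; "moment": the same for the moment, N m; "gripper_width": finger opening in m; "grasp_force": force on a finger pad.
Only numpy, scipy, OpenCV 4.12 (cv2) and the standard library are available. Lean on these libraries where they do the work, as an engineer would, in place of code of your own. Each camera call takes 0.05 s, during which the arm holds its last target. There are 200 camera calls.

## Working session

There is one attempt and no reset: what is moved stays moved. The work goes in short steps, Python scripts to look and compute and a tool call to move; the robot and the scene stay as the last step left them, time stands still between calls to the robot, and variables do not carry over. Pictures are saved under pics/ and viewed, at most 10 in all, crops included, and the job is handed in when it is done.

Besides the shell and the picture viewer there is one more tool, called after "Request:" as name([rows], argument=value, ...), one row to a line, values as JSON. jog_arm: Moves the arm, as the interface text tells. Its arguments: {"type":"object","properties":{"translation":{"type":"array"},"roll":{"type":"array"},"grip":{"type":"number"},"squeeze":{"type":"number"}},"required":["translation","roll"]}

```bash
mkdir -p pics
cat > h.py <<'E'
import numpy as np, cv2
from cell import sensors, viewer, workorder
from scipy.spatial.transform import Rotation as R
def cam(d):
    f=200/np.tan(np.radians(d["fovy"])/2)
    if "rvec" in d and d["rvec"] is not None:
        Rm=cv2.Rodrigues(np.array(d["rvec"],float))[0]; t=np.array(d["tvec"],float).ravel()
        return f,Rm.T,-Rm.T@t
    s=d["state"]; T=np.array(d["tool_from_camera"]); Rt=R.from_quat(s["orientation"]).as_matrix()
    return f,Rt@T[:3,:3],Rt@T[:3,3]+np.array(s["tool_pos"])
def get(n):
    s=sensors.sense(); d=viewer.get_image(n); d["state"]=s; return d
def pts(d,uv,z=None):
    "world points of pixels, by depth, or on plane height z"
    f,Rw,o=cam(d); uv=np.atleast_2d(uv).astype(float)
    r=np.c_[(uv[:,0]-d["cx"])/f,(uv[:,1]-d["cy"])/f,np.ones(len(uv))]
    w=r@Rw.T
    if z is None:
        k=d["z_map"][uv[:,1].round().astype(int).clip(0,399),uv[:,0].round().astype(int).clip(0,639)]
    else: k=(z-o[2])/w[:,2]
    return o+w*k[:,None]
E
cat > a.py <<'E'
from h import *
np.set_printoptions(precision=4,suppress=True)
for n in ("top","scene"):
    d=get(n); cv2.imwrite(f"pics/{n}0.png",d["image"])
    for t in ("cutter_mid","clip_seat","drawer_front","unit","board","brush","jar","tree","star","pliers","tape"):
        for q in viewer.place_of(n,t):
            print(n,t,round(q["p"],2),np.round(q["position"],1),pts(d,q["position"])[0])
    for q in viewer.cut_out(n,"cutter_mid"):
        v,u=np.nonzero(q["pixels"]); P=pts(d,np.c_[u,v]); P=P[np.isfinite(P).all(1)]
        m=np.median(P[:,:2],0); 
        rect=cv2.minAreaRect(P[:,:2].astype(np.float32)*1000)
        print("cut",round(q["p"],2),q["position"],len(u),m,rect,np.percentile(P[:,2],[5,50,95]))
E
python3 a.py; python3 -c "
from h import *;print(sensors.sense())"
```

```text
top cutter_mid 0.62 [397.5 208.1] [ 0.4808 -0.2681  0.0184]
top cutter_mid 0.56 [421.5 284.4] [ 0.2602 -0.3255  0.024 ]
top cutter_mid 0.44 [324.4 235.1] [ 0.4073 -0.0519  0.0095]
top clip_seat 0.6 [259.4 181.7] [0.5698 0.1375 0.0138]
top clip_seat 0.23 [484.3 224.9] [ 0.4259 -0.5206  0.0125]
top drawer_front 0.71 [264.7 212. ] [0.4788 0.1219 0.0162]
top unit 0.72 [261.7 154.7] [0.6524 0.1307 0.0104]
top board 0.8 [393.8 188.9] [ 0.5393 -0.2615  0.0083]
top board 0.54 [264.3 209.9] [0.4815 0.118  0.0526]
top brush 0.61 [395.3 168.2] [ 0.6005 -0.2677  0.0146]
top jar 0.72 [390.8 125. ] [ 0.7362 -0.2618  0.0042]
top jar 0.48 [396.3 210.9] [ 0.4739 -0.2666  0.0045]
top tree 0.96 [164.7 227.2] [0.4418 0.4197 0.005 ]
top star 0.97 [151.5 168. ] [0.6213 0.4645 0.0033]
top pliers 0.93 [484.2 225.5] [ 0.4242 -0.5202  0.0126]
top tape 0.72 [337.7 124.3] [ 0.7434 -0.1006  0.0011]
cut 0.7 [422.8, 281.0] 681 [ 0.2671 -0.3318] ((306.75189208984375, -244.95021057128906), (400.2761535644531, 50.83769607543945), 66.09394073486328) [0.0021 0.0226 0.0276]
cut 0.5 [396.8, 207.9] 266 [ 0.4808 -0.2547] (
[... 1684 characters left out ...]
ions': array([-1.12093255,  0.32100898, -0.07010608,  1.45054856,  0.02259556,
        1.3707933 , -0.05688489]), 'joint_vel': array([-0.00023584,  0.00115886, -0.00047088, -0.00076113, -0.00078708,
       -0.00204461,  0.00022656]), 'tau': array([ 3.23646864e-04, -4.91101384e+01, -4.03079074e-01, -3.12766421e+01,
       -6.38740486e-02,  3.36676743e-02,  1.86899848e-05]), 'tool_pos': array([0.27438472, 0.58924669, 0.22255632]), 'orientation': array([2.16142502e-01, 9.76361828e-01, 1.00051674e-05, 2.25665524e-05]), 'contact_force': array([ 0.02297379, -0.74605731,  0.28910002]), 'moment': array([ 0.02830541, -0.02667345,  0.03338743]), 'grasp_force': 0.0, 'gripper_width': 0.0868019671889756}
```

View images.

View pics/top0.png

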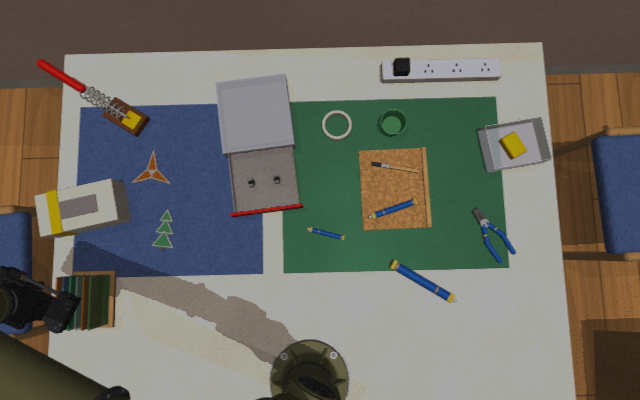

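View pics/scene0.png

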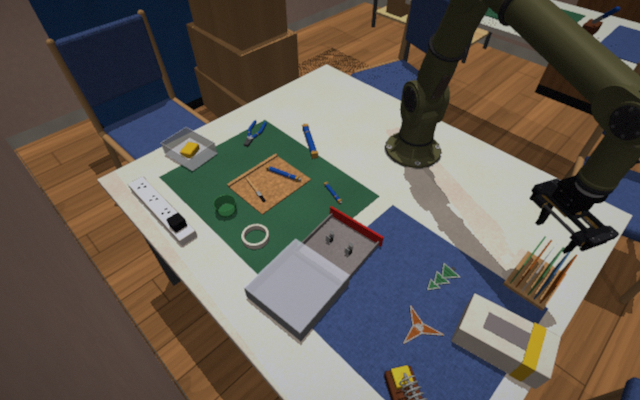

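The job's cutter is the one on the cork board (top px 397,208); the look-alikes are at (324,235) and (422,282). The drawer clips are at about (264,181), with the unit yawed about +6.6°. I'll move over the drawer for a close look first.

Request:
jog_arm([
  [26, -40, 6],
  [52, -80, 12],
  [78, -120, 18],
  [104, -160, 24],
  [130, -200, 30],
  [156, -240, 36],
  [182, -280, 42],
  [208, -320, 48],
  [234, -360, 54],
  [260, -400, 60],
], roll=[-5.8, -11.6, -17.4, -23.2, -29, -34.8, -40.6, -46.4, -52.2, -58])

```text
time_s: 2.3
tool_pos: [0.5352, 0.1875, 0.2832]
orientation: [0.664, 0.748, 0.001, 0.0]
contact_force: [0.5, 0.3, -0.0]
gripper_width: 0.0872
grasp_force: 0.0
```

Request:
jog_arm([
  [5, -25, 0],
  [10, -50, 0],
  [10, -60, 0],
  [10, -60, 0],
], roll=[0, 0, 0, 0])

```text
time_s: 2.7
tool_pos: [0.5445, 0.1279, 0.2828]
orientation: [0.663, 0.748, 0.0, 0.0]
contact_force: [-0.0, 1.2, -0.3]
gripper_width: 0.0873
grasp_force: 0.0
```

```bash
cat > b.py <<'E'
from h import *
import sys,pickle
np.set_printoptions(precision=4,suppress=True)
k=sys.argv[1]
d=get("wrist"); cv2.imwrite(f"pics/w{k}.png",d["image"]); pickle.dump(d,open(f"w{k}.pkl","wb"))
s=d["state"]; print(s["time_s"],s["tool_pos"],R.from_quat(s["orientation"]).as_matrix()[:,1])
for t in sys.argv[2:]:
    for q in viewer.place_of("wrist",t): print(t,round(q["p"],2),np.round(q["position"],1),pts(d,q["position"])[0])
E
python3 b.py 1 clip_seat drawer_front unit
```

```text
2.7 [0.5445 0.1279 0.2828] [0.9928 0.1196 0.0004]
drawer_front 0.81 [261.1 172.2] [0.4835 0.1224 0.0488]
```

View pics/w1.png

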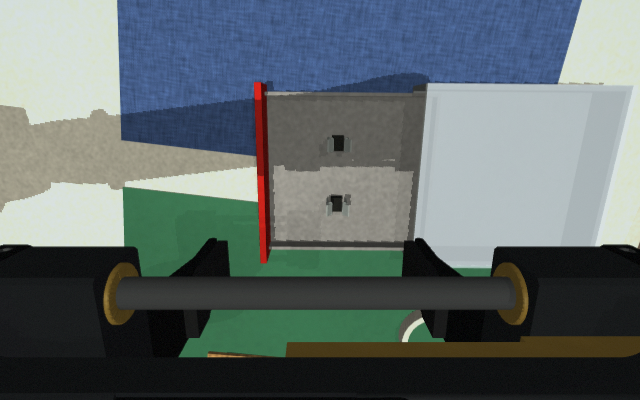

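The wrist view shows the clips at px (339,143) and (337,204), the red front along columns 257–268, and the clear-topped unit to the right. I'll compute the frame from the depth.

```bash
cat > c.py <<'E'
from h import *
import pickle
np.set_printoptions(precision=4,suppress=True)
d=pickle.load(open("w1.pkl","rb")); im=d["image"].astype(int)
v,u=np.mgrid[0:400,0:640]; P=pts(d,np.c_[u.ravel(),v.ravel()]).reshape(400,640,3)
red=(im[...,2]>120)&(im[...,1]<60)&(v<265)&(P[...,2]>.04)
Q=P[red]; r=cv2.minAreaRect((Q[:,:2]*1000).astype(np.float32)); print("front",r,np.percentile(Q[:,2],[5,50,95]))
l=cv2.fitLine((Q[:,:2]*1000).astype(np.float32),cv2.DIST_L2,0,.01,.01).ravel(); print(l,np.degrees(np.arctan2(-l[0],l[1])))
fl=P[110:240,285:320].reshape(-1,3); print("floor",np.median(fl[:,2]))
for (a,b) in ((125,160),(185,222)):
    s=P[a:b,320:360].reshape(-1,3); z0=np.median(fl[:,2])
    for h in (.006,.015,.025):
        t=s[s[:,2]>z0+h]
        if len(t)>3: print(h,len(t),t.min(0),t.max(0),t.mean(0))
    print("gap", pts(d,[[339,(a+b)/2]],z0+.02))
# unit's top
m=(P[...,2]>.05)&(u>415)&(v>80)&(v<270)
Q=P[m]; print("unit",cv2.minAreaRect((Q[:,:2]*1000).astype(np.float32)),np.median(Q[:,2]))
c=cv2.resize(d["image"][120:230,300:380],None,fx=7,fy=5.4,interpolation=cv2.INTER_CUBIC); cv2.imwrite("pics/c1.png",c)
E
python3 c.py
```

```text
front ((511.9888916015625, 118.39835357666016), (65.6366195678711, 208.21673583984375), 6.338010787963867) [0.0481 0.0494 0.0507]
[  0.1036  -0.9946 482.8554 122.0951] -174.05334
floor 0.008433061640690576
0.006 373 [0.5356 0.153  0.0162] [0.5818 0.203  0.4435] [0.5679 0.1629 0.0364]
0.015 213 [0.5356 0.153  0.0272] [0.5818 0.203  0.4435] [0.5675 0.1632 0.0492]
0.025 209 [0.5356 0.153  0.0343] [0.5818 0.203  0.4435] [0.5676 0.1631 0.0496]
gap [[0.5683 0.1641 0.0284]]
0.006 345 [0.5356 0.0778 0.0144] [0.5893 0.203  0.4435] [0.5758 0.0888 0.0348]
0.015 192 [0.5356 0.0786 0.0235] [0.5893 0.203  0.4435] [0.5752 0.0896 0.0473]
0.025 183 [0.5356 0.0786 0.0341] [0.5893 0.203  0.4435] [0.5754 0.0894 0.0481]
gap [[0.5785 0.0909 0.0284]]
unit ((713.474609375, 139.29583740234375), (338.1480407714844, 210.73822021484375), 6.796552658081055) 0.05665923757189051
```

View pics/c1.png

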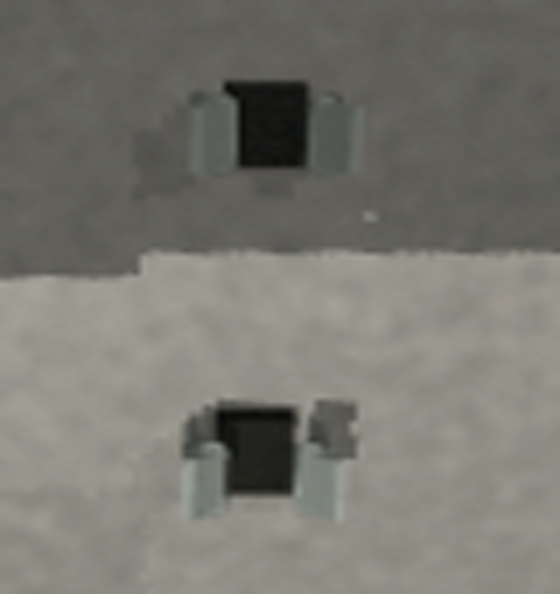

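Request:
jog_arm([
  [-8, -45, 0],
  [-16, -90, 0],
  [-24, -135, 0],
  [-32, -180, 0],
  [-40, -225, 0],
  [-48, -270, 0],
  [-55, -315, 0],
  [-60, -360, -10],
  [-60, -390, -30],
  [-60, -390, -50],
], roll=[1, 2, 3, 5, 7, 9, 10, 11, 12, 12])

```text
time_s: 3.9
tool_pos: [0.4837, -0.2652, 0.2327]
orientation: [0.583, 0.813, -0.001, 0.001]
contact_force: [0.5, 0.4, 0.1]
gripper_width: 0.0871
grasp_force: 0.0
```

```bash
python3 b.py 2 cutter_mid brush
python3 - <<'E'
from h import *
for q in viewer.cut_out("wrist","cutter_mid"): print(q["p"],q["position"],q["pixels"].sum())
E
```

```text
3.9 [ 0.4837 -0.2652  0.2327] [0.9471 0.321  0.0002]
cutter_mid 0.71 [108.4 169.6] [ 0.2736 -0.3276  0.0232]
cutter_mid 0.59 [314.7 167.4] [ 0.4803 -0.2552  0.0226]
brush 0.9 [413.  208.3] [ 0.601  -0.2655  0.012 ]
0.77 [111.4, 165.7] 4738
0.72 [314.0, 165.5] 1996
```

View pics/w2.png

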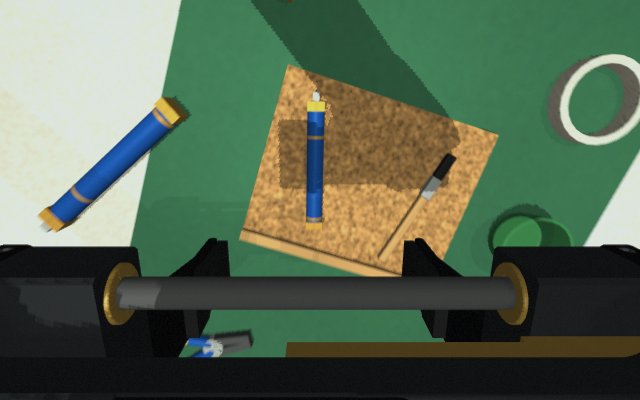

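The clips seat at about (0.572, 0.1275), yaw about 6°, seat z ≈ 0.028. The wrist view shows the middle cutter upright at px (314,165), with its wheel end at (316,97).

```bash
cat > e.py <<'E'
from h import *
import pickle
np.set_printoptions(precision=4,suppress=True)
d=pickle.load(open("w2.pkl","rb"))
qs=viewer.cut_out("wrist","cutter_mid"); m=[q for q in qs if 280<q["position"][0]<345][0]["pixels"]
v,u=np.nonzero(m); print(u.min(),u.max(),v.min(),v.max())
P=pts(d,np.c_[u,v],.018); r=cv2.minAreaRect((P[:,:2]*1000).astype(np.float32)); print(r)
l=cv2.fitLine((P[:,:2]*1000).astype(np.float32),cv2.DIST_HUBER,0,.01,.01).ravel(); print(l,np.degrees(np.arctan2(-l[0],l[1])))
D=pts(d,np.c_[u,v]); print("depth z",np.percentile(D[:,2],[5,50,95]), np.median(D,0))
hsv=cv2.cvtColor(d["image"],cv2.COLOR_BGR2HSV); b=m&(hsv[...,0]>100)&(hsv[...,1]>100)
v,u=np.nonzero(b);P=pts(d,np.c_[u,v],.018);print("blue",len(u),cv2.minAreaRect((P[:,:2]*1000).astype(np.float32)))
E
python3 e.py
```

```text
306 324 95 230
((479.477294921875, -254.725830078125), (18.19247817993164, 145.9182586669922), 17.598222732543945)
[   0.308    -0.9514  479.0984 -252.9489] -162.0604
depth z [0.0177 0.0215 0.0233] [ 0.4786 -0.2515  0.0215]
blue 1516 ((480.4320983886719, -255.09759521484375), (16.842084884643555, 113.80127716064453), 18.34861946105957)
```

Request:
jog_arm([
  [-4, 9, -40],
  [-4, 9, -80],
  [-4, 9, -120],
  [-4, 9, -160],
  [-4, 9, -185],
  [-4, 9, -205],
  [-4, 9, -216],
  [-4, 9, -224],
  [-4, 9, -224],
], roll=[-0.7, -0.7, -0.7, -0.7, -0.7, -0.7, -0.7, -0.7, -0.7])

```text
time_s: 5.05
tool_pos: [0.4809, -0.2512, 0.0086]
orientation: [0.585, 0.811, 0.0, -0.0]
contact_force: [0.0, 0.2, 0.8]
gripper_width: 0.0873
grasp_force: 0.0
```

Request:
jog_arm([
  [0, 0, 0],
  [0, 0, 0],
  [0, 0, 0],
  [0, 0, 0],
  [0, 0, 0],
  [0, 0, 0],
  [0, 0, 0],
], roll=[0, 0, 0, 0, 0, 0, 0], grip=0, squeeze=45)

```text
time_s: 5.75
tool_pos: [0.4804, -0.2518, 0.0086]
orientation: [0.585, 0.811, 0.0, 0.0]
contact_force: [-0.1, 1.2, -0.6]
gripper_width: 0.0391
grasp_force: 0.0
```

Request:
jog_arm([
  [0, 0, 0],
  [0, 0, 0],
  [0, 0, 0],
  [0, 0, 0],
  [0, 0, 0],
  [0, 0, 0],
], roll=[0, 0, 0, 0, 0, 0])

```text
time_s: 6.35
tool_pos: [0.4802, -0.2518, 0.0085]
orientation: [0.585, 0.811, -0.0, -0.0]
contact_force: [-0.1, -0.2, 0.2]
gripper_width: 0.0169
grasp_force: 45.0
```

Request:
jog_arm([
  [0, 0, 10],
  [0, 0, 30],
  [0, 0, 60],
  [0, 0, 100],
  [0, 0, 140],
  [0, 0, 140],
  [0, 0, 140],
], roll=[0, 0, 0, 0, 0, 0, 0])

```text
time_s: 7.05
tool_pos: [0.4811, -0.2518, 0.1499]
orientation: [0.585, 0.811, 0.001, 0.001]
contact_force: [-0.9, -0.5, -1.2]
gripper_width: 0.0165
grasp_force: 45.0
```

```bash
cat > g.py <<'E'
from h import *
import sys
np.set_printoptions(precision=4,suppress=True)
d=get("wrist"); cv2.imwrite(f"pics/{sys.argv[1]}.png",d["image"]); s=d["state"]
Rt=R.from_quat(s["orientation"]).as_matrix(); print(s["time_s"],s["tool_pos"],Rt[:,1],np.degrees(np.arctan2(Rt[1,1],Rt[0,1])))
for q in viewer.cut_out("wrist","cutter_mid"):
    v,u=np.nonzero(q["pixels"]); P=pts(d,np.c_[u,v]); ok=abs(P[:,2]-s["tool_pos"][2])<.04
    print(q["p"],q["position"],ok.sum(),len(u))
    if ok.sum()>100:
        T=(P[ok]-s["tool_pos"])@Rt*1000; print("tool mm: lo",np.percentile(T,1,0),"hi",np.percentile(T,99,0),"med",np.median(T,0))
E
python3 g.py held
```

```text
7.05 [ 0.4811 -0.2518  0.1499] [0.9492 0.3147 0.0027] 18.340034600082767
0.97 [316.5, 212.6] 7184 7275
tool mm: lo [-35.5761  -7.9171 -15.0553] hi [71.8384  9.4784 -5.9841] med [ 30.7645   0.8393 -12.8953]
0.6 [74.6, 180.9] 0 5749
```

View pics/held.png

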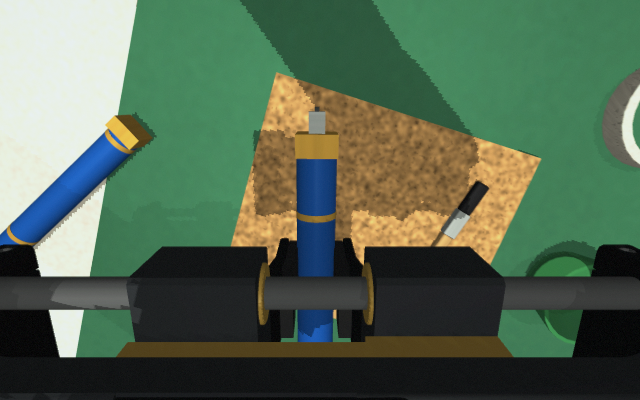

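Request:
jog_arm([
  [5, 20, 0],
  [13, 60, 0],
  [23, 100, 0],
  [33, 140, 0],
  [43, 180, 0],
  [53, 220, 0],
  [63, 260, 0],
  [73, 300, 0],
  [82, 340, 0],
  [88, 370, -10],
], roll=[0, -1, -2, -4, -6, -8, -10, -11, -12, -12.3])

```text
time_s: 8.15
tool_pos: [0.5684, 0.1216, 0.1376]
orientation: [0.668, 0.744, -0.0, -0.0]
contact_force: [-0.2, -0.4, -0.9]
gripper_width: 0.0169
grasp_force: 45.0
```

Request:
jog_arm([
  [2, 14, -10],
  [2, 14, -25],
  [2, 14, -40],
  [2, 14, -50],
  [2, 14, -50],
  [2, 14, -50],
], roll=[0, 0, 0, 0, 0, 0])

```text
time_s: 8.75
tool_pos: [0.5705, 0.1308, 0.0886]
orientation: [0.67, 0.743, -0.0, 0.0]
contact_force: [0.0, -0.5, -1.3]
gripper_width: 0.0168
grasp_force: 45.0
```

```bash
python3 g.py over
```

```text
8.75 [0.5705 0.1308 0.0886] [ 0.9947  0.103  -0.0001] 5.909666515774658
0.66 [315.9, 209.9] 7155 7218
tool mm: lo [-35.3291  -8.2756 -15.0394] hi [71.9144  9.0811 -5.7212] med [ 30.8021   0.4984 -12.8798]
```

View pics/over.png

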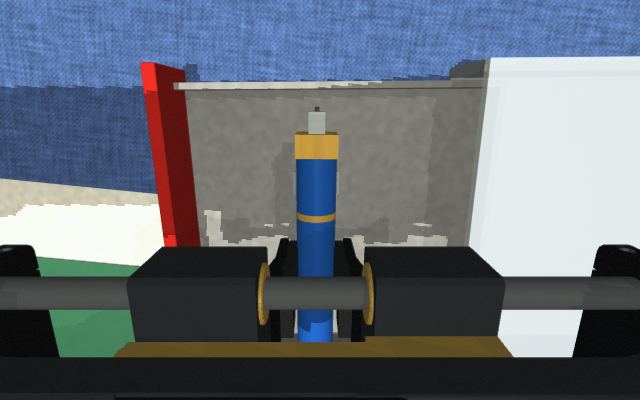

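Request:
jog_arm([
  [0.5, 1.5, -15],
  [0.5, 1.5, -30],
  [0.5, 1.5, -40],
  [0.5, 1.5, -45],
  [0.5, 1.5, -48],
  [0.5, 1.5, -51],
  [0.5, 1.5, -53],
  [0.5, 1.5, -53],
], roll=[0, 0, 0, 0, 0, 0, 0, 0], squeeze=60)

```text
time_s: 9.65
tool_pos: [0.5722, 0.134, 0.0372]
orientation: [0.669, 0.743, 0.001, 0.001]
contact_force: [-1.0, -1.6, 5.2]
gripper_width: 0.0163
grasp_force: 60.0
```

Request:
jog_arm([
  [0, 0, -3],
  [0, 0, -6],
  [0, 0, -9],
  [0, 0, -12],
  [0, 0, -15],
  [0, 0, -15],
  [0, 0, -15],
], roll=[0, 0, 0, 0, 0, 0, 0])

```text
time_s: 10.35
tool_pos: [0.5737, 0.1343, 0.0233]
orientation: [0.669, 0.743, 0.002, 0.001]
contact_force: [0.3, -1.1, 11.7]
gripper_width: 0.0165
grasp_force: 60.0
```

```bash
python3 g.py press
```

```text
10.35 [0.5737 0.1343 0.0233] [0.9944 0.1051 0.0056] 6.033142347942585
0.61 [316.7, 207.1] 6790 6824
tool mm: lo [-35.4677  -8.3705 -15.1225] hi [72.3049  8.8466 -6.3161] med [ 32.8283   0.0767 -13.0384]
```

Request:
jog_arm([
  [0, 0, -1],
  [0, 0, -2],
  [0, 0, -2],
], roll=[0, 0, 0])

```text
time_s: 10.75
tool_pos: [0.5752, 0.1345, 0.0232]
orientation: [0.669, 0.743, 0.004, 0.002]
contact_force: [-2.2, -0.3, 20.7]
gripper_width: 0.0163
grasp_force: 60.0
```

Request:
jog_arm([
  [0, 0, -1],
  [0, 0, -2],
  [0, 0, -2],
], roll=[0, 0, 0])

```text
time_s: 11.05
tool_pos: [0.5772, 0.1347, 0.0231]
orientation: [0.669, 0.743, 0.005, 0.003]
contact_force: [-0.9, -0.4, 26.5]
gripper_width: 0.017
grasp_force: 60.0
```

Request:
jog_arm([
  [0, 0, 2],
  [0, 0, 4],
  [0, 0, 4],
], roll=[0, 0, 0])

```text
time_s: 11.35
tool_pos: [0.5741, 0.1343, 0.0233]
orientation: [0.669, 0.743, 0.003, 0.002]
contact_force: [1.7, -0.8, 11.5]
gripper_width: 0.0165
grasp_force: 60.0
```

Request:
jog_arm([
  [0, 0, 0],
  [0, 0, 0],
  [0, 0, 0],
  [0, 0, 0],
  [0, 0, 0],
  [0, 0, 0],
], roll=[0, 0, 0, 0, 0, 0], grip=0.6)

```text
time_s: 11.95
tool_pos: [0.5706, 0.1337, 0.0202]
orientation: [0.669, 0.743, -0.0, -0.0]
contact_force: [-0.3, 0.1, -0.6]
gripper_width: 0.0505
grasp_force: 0.0
```

Request:
jog_arm([
  [0, 0, 20],
  [0, 0, 60],
  [0, 0, 100],
  [0, 0, 150],
  [0, 0, 190],
  [0, 0, 190],
  [0, 0, 190],
], roll=[0, 0, 0, 0, 0, 0, 0])

```text
time_s: 12.65
tool_pos: [0.5714, 0.1339, 0.2115]
orientation: [0.669, 0.743, 0.001, 0.0]
contact_force: [0.2, -0.0, -0.5]
gripper_width: 0.0524
grasp_force: 0.0
```

```bash
cat > k.py <<'E'
from h import *
np.set_printoptions(precision=4,suppress=True)
d=get("wrist"); cv2.imwrite("pics/after.png",d["image"]); s=d["state"]; print(s["time_s"],s["tool_pos"],s["gripper_width"])
for q in viewer.cut_out("wrist","cutter_mid"):
    v,u=np.nonzero(q["pixels"]); P=pts(d,np.c_[u,v]); print(q["p"],q["position"],len(u))
    Q=pts(d,np.c_[u,v],.037); r=cv2.fitLine((Q[:,:2]*1000).astype(np.float32),cv2.DIST_HUBER,0,.01,.01).ravel(); print(r,cv2.minAreaRect((Q[:,:2]*1000).astype(np.float32)),np.percentile(P[:,2],[10,50,90]))
    far=Q[:,1]>np.percentile(Q[:,1],75); near=Q[:,1]<np.percentile(Q[:,1],25); print("z far/near",np.percentile(P[far,2],80),np.percentile(P[near,2],80))
v,u=np.mgrid[0:400,0:640]; P=pts(d,np.c_[u.ravel(),v.ravel()]).reshape(400,640,3); im=d["image"].astype(int)
red=(im[...,2]>120)&(im[...,1]<60)&(v<300)&(P[...,2]>.04); Q=P[red]
l=cv2.fitLine((Q[:,:2]*1000).astype(np.float32),cv2.DIST_HUBER,0,.01,.01).ravel(); print("front",l,np.median(Q,0))
E
python3 k.py
```

```text
12.65 [0.5714 0.1339 0.2115] 0.05242194474760345
0.82 [319.2, 184.3] 2467
[  0.108   -0.9942 574.2457 136.9379] ((574.7449340820312, 134.8772735595703), (18.046974182128906, 147.9357452392578), 5.750497341156006) [0.0328 0.0364 0.0378]
z far/near 0.03755842124688961 0.03750746623380054
front [  0.1095  -0.994  484.5477 140.535 ] [0.4844 0.1432 0.0494]
```

View pics/after.png

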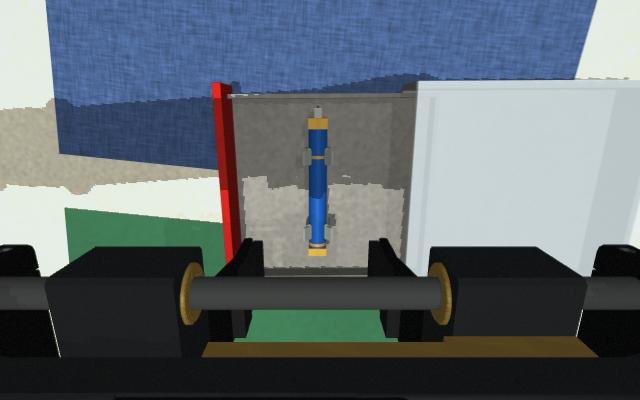

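The cutter is home in both clips (top z 0.0376, level, parallel to the front). Next I'll push the drawer shut with the fingers closed.

Request:
jog_arm([
  [-30, -3, 0],
  [-70, -8, 0],
  [-110, -12, 0],
  [-134, -15, -20],
  [-134, -15, -60],
  [-134, -15, -100],
  [-134, -15, -140],
  [-134, -15, -175],
  [-134, -15, -186],
  [-134, -15, -186],
], roll=[0, 0, 0, 0, 0, 0, 0, 0, 0, 0], grip=0, squeeze=20)

```text
time_s: 13.75
tool_pos: [0.4347, 0.1177, 0.0225]
orientation: [0.669, 0.743, -0.003, -0.001]
contact_force: [1.2, 0.0, -0.2]
gripper_width: 0.0005
grasp_force: 0.0
```

Request:
jog_arm([
  [5, 0.5, 0],
  [10, 1, 0],
  [15, 1.6, 0],
  [20, 2.1, 0],
  [25, 2.6, 0],
  [30, 3.2, 0],
  [35, 3.7, 0],
  [40, 4.2, 0],
  [45, 4.8, 0],
  [50, 5.3, 0],
], roll=[0, 0, 0, 0, 0, 0, 0, 0, 0, 0])

```text
time_s: 14.75
tool_pos: [0.487, 0.1241, 0.0245]
orientation: [0.669, 0.743, -0.0, -0.0]
contact_force: [-1.4, -0.9, 2.4]
gripper_width: 0.0008
grasp_force: 1.3
```

Request:
jog_arm([
  [8, 0.8, 0],
  [17, 1.8, 0],
  [26, 2.7, 0],
  [35, 3.7, 0],
  [44, 4.6, 0],
  [53, 5.6, 0],
  [62, 6.5, 0],
  [71, 7.5, 0],
  [80, 8.4, 0],
  [88, 9.2, 0],
], roll=[0, 0, 0, 0, 0, 0, 0, 0, 0, 0])

```text
time_s: 15.75
tool_pos: [0.5756, 0.1334, 0.0245]
orientation: [0.669, 0.743, -0.0, 0.0]
contact_force: [-2.6, 1.7, 0.7]
gripper_width: -0.0
grasp_force: 1.2
```

Request:
jog_arm([
  [5, 0.5, 0],
  [10, 1, 0],
  [15, 1.6, 0],
  [20, 2.1, 0],
  [24, 2.5, 0],
  [28, 2.9, 0],
  [32, 3.4, 0],
  [36, 3.8, 0],
  [40, 4.2, 0],
], roll=[0, 0, 0, 0, 0, 0, 0, 0, 0])

```text
time_s: 16.65
tool_pos: [0.6152, 0.1375, 0.0246]
orientation: [0.669, 0.743, 0.0, 0.0]
contact_force: [-2.5, 0.4, 1.4]
gripper_width: 0.0001
grasp_force: 1.1
```

```bash
cat > m.py <<'E'
from h import *
np.set_printoptions(precision=4,suppress=True)
d=get("top"); cv2.imwrite("pics/push.png",cv2.resize(d["image"][60:230,190:330],None,fx=3.5,fy=3.5))
v,u=np.mgrid[0:400,0:640]; P=pts(d,np.c_[u.ravel(),v.ravel()]).reshape(400,640,3); im=d["image"].astype(int)
box=(u>200)&(u<320)&(v>60)&(v<230)
Q=P[box&(im[...,2]>110)&(im[...,1]<50)&(P[...,2]>.02)&(P[...,2]<.07)]; ex=np.array([.9944,.106]); print("red local x",len(Q),np.percentile(Q[:,:2]@ex,[5,50,95]))
U=P[box&(P[...,2]>.05)&(P[...,2]<.066)&(im.min(-1)>100)]; print("unit local x",len(U),np.percentile(U[:,:2]@ex,[1,5,50,95,99]))
print(sensors.sense()["time_s"],sensors.sense()["contact_force"],sensors.sense()["tool_pos"])
E
python3 m.py
```

```text
red local x 60 [0.6379 0.6405 0.643 ]
unit local x 3607 [0.6747 0.6894 0.813  0.8838 0.8901]
16.7 [-1.2525  0.9529 -0.3061] [0.6161 0.1375 0.0247]
```

Request:
jog_arm([
  [4, 0.4, 0],
  [8, 0.9, 0],
  [11, 1.2, 0],
  [14, 1.5, 0],
  [17, 1.8, 0],
  [19, 2, 0],
  [21, 2.2, 0],
  [21, 2.2, 0],
], roll=[0, 0, 0, 0, 0, 0, 0, 0])

```text
time_s: 17.5
tool_pos: [0.6364, 0.1396, 0.0246]
orientation: [0.669, 0.743, 0.0, 0.0]
contact_force: [-0.3, 1.0, 0.7]
gripper_width: 0.0006
grasp_force: 0.4
```

Request:
jog_arm([
  [2, 0.2, 0],
  [4, 0.4, 0],
  [6, 0.6, 0],
  [6, 0.6, 0],
], roll=[0, 0, 0, 0])

```text
time_s: 17.9
tool_pos: [0.6411, 0.1402, 0.0246]
orientation: [0.669, 0.743, -0.001, -0.001]
contact_force: [-3.7, -0.1, 3.5]
gripper_width: 0.0005
grasp_force: 2.7
```

Request:
jog_arm([
  [2, 0.2, 0],
  [3, 0.3, 0],
  [3, 0.3, 0],
  [3, 0.3, 0],
], roll=[0, 0, 0, 0])

```text
time_s: 18.3
tool_pos: [0.6412, 0.1402, 0.0245]
orientation: [0.669, 0.743, -0.003, -0.003]
contact_force: [-12.8, -1.2, 10.3]
gripper_width: 0.0004
grasp_force: 7.3
```

Request:
jog_arm([
  [2, 0.2, 0],
  [3, 0.3, 0],
  [3, 0.3, 0],
  [3, 0.3, 0],
], roll=[0, 0, 0, 0])

```text
time_s: 18.7
tool_pos: [0.6412, 0.1402, 0.0245]
orientation: [0.669, 0.743, -0.005, -0.005]
contact_force: [-20.5, -2.3, 16.9]
gripper_width: 0.0001
grasp_force: 12.1
```

```bash
python3 m.py
```

```text
red local x 62 [0.6635 0.6671 0.6702]
unit local x 3009 [0.674  0.687  0.8174 0.885  0.8906]
18.75 [-20.8824  -1.7433  16.6306] [0.6412 0.1402 0.0245]
```

Request:
jog_arm([
  [-6, -0.6, 0],
  [-12, -1.2, 0],
  [-30, -3, 0],
  [-60, -6, 0],
  [-90, -9, 10],
  [-100, -10, 50],
  [-100, -10, 95],
  [-100, -10, 140],
  [-100, -10, 160],
  [-100, -10, 160],
], roll=[0, 0, 0, 0, 0, 0, 0, 0, 0, 0])

```text
time_s: 19.75
tool_pos: [0.5511, 0.1313, 0.1889]
orientation: [0.669, 0.743, 0.004, 0.002]
contact_force: [-0.5, -0.0, -0.7]
gripper_width: 0.0006
grasp_force: 0.0
```

```bash
python3 m.py
python3 - <<'E'
from h import *
d=get("wrist"); cv2.imwrite("pics/end.png",d["image"])
E
```

```text
red local x 77 [0.6636 0.6668 0.6699]
unit local x 4145 [0.674  0.6864 0.8015 0.8823 0.8897]
19.8 [-1.1413 -0.7646 -1.0498] [0.5496 0.131  0.1864]
```

View pics/end.png

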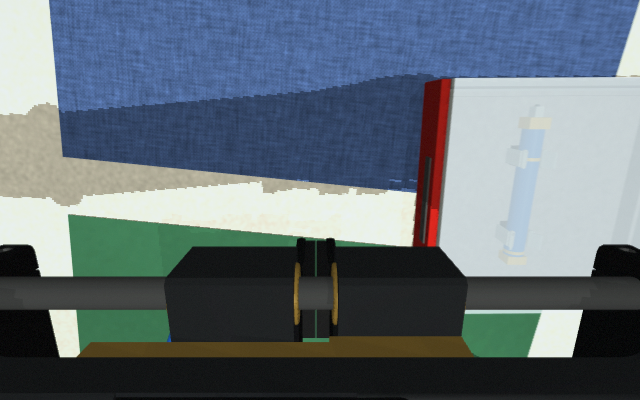

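The red front is flush against the unit at column 435, and the cutter shows in both clips through the clear top at (525,185). Handing in.

```bash
python3 -c "
from h import *;print(workorder.close_job())"
```

```text
the job is handed in; nothing more can be done
None
```

The middle-sized blue cutter is snapped into both clips, the drawer is pushed gently shut to its stop, nothing else was touched, and the job was handed in at about 20 s; no verdict came back.

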